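# Raise the telescoping candy stand one hole and cover it

### The job

Raise the gold candy tray on its telescoping stand to the next height: take it by its centre knob and draw it slowly and gently straight up until the sprung red button pops out through the next hole of the sleeve, and stop there without straining the button. Then let go and put the domed cover on the tray, resting level and fully down inside the tray's rim. Leave the tea caddy, the pitcher and the two cups where they stand.

Things in the scene. Friction and masses are not known exactly. Their poses are not given: they have to be found in the camera images.
- post (a joint): Height of the sliding post that carries the gold tray (m, grows upward, 0 = fully down, 0.100 = fully up; starts at 0). It slides in a fixed upright aluminium sleeve, 28 mm thick, about 140 mm tall. It sits stuck at the bottom: about 23 N breaks it loose, easing off within the first 9 mm; from there on 7 to 9 N raises it evenly (friction 4 N, weight 3 N) and it stays where it is left.
- button (a joint): Sprung 8 mm red button in the post (m): 0 = held inside the sleeve, 0.007 = popped out (over 0.0055 counts). It slides hidden behind a perforated strip and pops by itself when level with a hole. Out, its straight shoulders leave the post 3 mm of play in all, then stop it hard; more than 24 N on it damages it, so draw at about 10 mm/s and stop at the first rise of force (about 4 N).
- button_tip (a point): The middle of the button's end face, which faces outward from the sleeve, along the base's +x. Popped, it stands 2 mm proud of the strip. The strip's holes are 11 mm square and 52 mm apart; the next hole up is 16 to 40 mm above where the button starts, different in each stand and not measured: it must be felt or seen.
- tray (a point): Round gold tray on the post, 156 mm across. Origin: centre of its underside, z up. Floor 4 mm and rim top 18 mm above the origin; about 143 mm wide inside the rim. A dark wooden knob, 22 mm thick, rises from the middle of the floor to 46 mm above the origin. Small candies lie near the rim (seen only). The tray cannot turn or tilt.
- tray_knob (a point): Grip point on the axis of the tray's knob, 26 mm above the tray's floor, 16 mm below the knob's top.
- dome: Loose domed cover, translucent gold plastic, 140 g, 132 mm across its open lower rim, 66 mm tall without its knob, 62 mm inside, so it goes over the tray's knob. Origin: centre of its lower rim, z up; starts upright on the console. A dark wooden knob, 22 mm thick, rises 36 mm from its flat top. Seated, its origin is 4 mm above the tray's origin.
- dome_knob (a point): Grip point on the axis of the cover's knob, 23 mm above the cover's flat top, 13 mm below the knob's top.
- stand: Fixed wooden base of the stand, 130 mm across, 10 mm thick. Origin: centre of its underside. Its +x is the side of the sleeve with the button and the holes.
- caddy: Aluminium tea caddy, 73 mm across, 105 mm tall, a bystander. Origin: centre of its underside.
- pitcher: Glass pitcher with one handle, 92 mm across, 170 mm tall, a bystander. Origin: centre of its underside.
- cup_a: Blue ceramic cup, 72 mm across, 58 mm tall, standing in a low wooden tray, a bystander. Origin: centre of its underside.
- cup_b: White ceramic cup, like the blue one, a bystander. Origin: centre of its underside.
Mind the look-alikes: they are no part of the job. Of the things that look like the dome, take the one that is farthest to the robot's right at the start.

How it is judged:
By the outcome, as a careful person would: the job done as asked, in the order asked, and still so for the second after the job is handed in, with the robot touching nothing.
It also fails if it takes over 62 s, if anything falls off the work surface, if the arm or the gripper's body presses on something with over 40 N, if the wrist force passes 120 N, or if a joint passes its speed limit or range.

### The arm

A 6-joint arm with a two-finger parallel gripper is mounted at the origin on the work surface. World frame = base frame: x ahead of the robot, y to its left, z up, the work surface at z = 0. Lengths are in m, angles in rad, forces in N, time in s.
With the tool pointing down it reaches from about 0.35 to 0.85 m from the base axis. Payload 8.1 kg.
Tool frame: the origin (TCP) lies midway between the tips of the shut fingers; the grasp point (between the pads) lies grip_depth behind it (grip_depth is the distance from the TCP to the grasp point, in m); y points along the fingers, z is the direction in which the jaws open and shut, and the axes are right-handed (so a half turn about y gives the same grasp; the last joint's range is limited). The gripper opens to 93 mm and grips with 3 to 60 N. Pads are 15 mm wide; open, the fingers measure 128 mm over their backs; the gripper's body (75 mm by 188 mm) begins 65 mm behind the grasp point.
Start: joints at [-1.21, 0.13, 1.488, -0, 1.523, -0.085], TCP at [0.259, -0.541, 0.19] pointing down, gripper open.
Joint ranges: [-2.96, 2.96], [-0.89, 2.26], [0.02, 2.5], [-1.34, 4.48], [0, 2.73], [-2.66, 2.66]. Speed limits (rad/s): [2.39, 2.39, 2.79, 3.14, 3.14, 3.14].

### API

Orientations are given as a unit quaternion [w, x, y, z].
In Python, from plant import observe, snapshot, hand_in, grip_depth gives the robot as it stands. The module is installed in compiled form; this text tells all that it offers.
- The arm moves only by the tool send_rows, never from a script. Its argument "motion" is a list of rows, each a list of 2 entries, a list of its own where there are three numbers: the shift along the world's x, y, z in mm, then the turn about the world's z in degrees. In form: [[[tx, ty, tz], twist], ...]. A call has 1 to 5 rows; each row shifts and turns the commanded pose from where the row before left it; what a row does not reach is not made up. A row lasts 1/12 s, in which the tool goes at most 41.7 mm and 7.16 degrees, less where a joint would pass 70% of its speed; a pose out of reach is approached as far as the arm can. A call is refused whole if a number of a shift passes 41.7 or a number of a turn 7.16, either way. A call with a gripper value outside its range is refused whole. "jaw" is the opening, from -1 (shut) to 1 (fully open), so that 0 is half open, set as the call begins (left out, the last holds). The fingers move at their own pace and stop on an object; "newtons" is the grip in N (left out, the last holds). Time passes only in rows, so rows that do not move let the fingers close. It gives the time, the measured TCP pose, the force and the opening at its end, in the units of the state.
- observe(): the state, without advancing time (a new reading comes with each control period).
- snapshot(name): name is "scene" or "top" or "wrist"; returns a dict with "pixels" (400x640x3 uint8, blue, green, red), "intrinsics" (3x3 intrinsics, pixels), "cam_to_world" (4x4, takes a point from camera to world coordinates). Camera axes: x right, y up, looking along -z (the intrinsics and any distortion apply to the point x, -y, -z); pixel columns grow to the right and rows downward; lengths in m; the calibration is good to about 2 mm. The wrist camera is an equidistant fisheye: a pixel r from the principal point sees the ray r / f radians off the axis. A picture is of the moment at which its call begins. There is no depth.
- hand_in(): hands the job in, once; it reports no verdict.
The state is a dict: "t": time; "qpos": joint angles; "qvel": joint speeds; "tau": joint torques, N m; "tool_pos": TCP position; "orientation": TCP orientation; "ft_force": force on the tool from outside, world axes, zero at the start; "wrist_torque": the same for the moment, N m; "finger_gap": opening from 0.0 (shut) to 1.0 (fully open).
Only numpy, scipy, OpenCV 4.12 (cv2) and the standard library are available. Lean on these libraries where they do the work, as an engineer would, in place of code of your own. Each camera call takes 0.05 s, during which the arm holds its last target. There are 200 camera calls.

## Working session

There is one attempt and no reset: what is moved stays moved. The work goes in short steps, Python scripts to look and compute and a tool call to move; the robot and the scene stay as the last step left them, time stands still between calls to the robot, and variables do not carry over. Pictures are saved under pics/ and viewed, about 8 in all and at most 12, crops included, and the job is handed in when it is done.

Besides the shell and the picture viewer there is one more tool, called after "Emit:" as name([rows], argument=value, ...), one row to a line, values as JSON. send_rows: Moves the arm, as the interface text tells. Its arguments: {"type":"object","properties":{"motion":{"type":"array"},"jaw":{"type":"number"},"newtons":{"type":"number"}},"required":["motion"]}

```bash
mkdir -p pics; cat > h.py <<'E'
import numpy as np, cv2
from plant import observe, snapshot, hand_in, grip_depth
def snap(n,f):
    s=snapshot(n); cv2.imwrite('pics/'+f,s['pixels']); np.savez('pics/'+f+'.npz',K=s['intrinsics'],T=s['cam_to_world']); return s
def load(f):
    d=np.load('pics/'+f+'.npz'); return d['K'],d['T']
def ray(f,u,v):
    K,T=load(f); d=np.array([(u-K[0,2])/K[0,0],-(v-K[1,2])/K[1,1],-1.]); return T[:3,3],T[:3,:3]@d
def atz(f,u,v,z):
    o,d=ray(f,u,v); return o+d*(z-o[2])/d[2]
def proj(f,p):
    K,T=load(f); c=T[:3,:3].T@(np.array(p)-T[:3,3]); return K[0,0]*c[0]/-c[2]+K[0,2], K[1,1]*-c[1]/-c[2]+K[1,2]
def tri(f1,p1,f2,p2):
    o1,d1=ray(f1,*p1);o2,d2=ray(f2,*p2); d1/=np.linalg.norm(d1); d2/=np.linalg.norm(d2)
    s=np.linalg.lstsq(np.c_[d1,-d2],o2-o1,rcond=None)[0]; a=o1+s[0]*d1;b=o2+s[1]*d2; return (a+b)/2,np.linalg.norm(a-b)
E
python3 - <<'E'
from h import *
np.set_printoptions(precision=4,suppress=True)
a=snap('scene','s0.png');b=snap('top','t0.png')
print(a['intrinsics'],a['cam_to_world'],b['intrinsics'],b['cam_to_world'],grip_depth);o=observe();print(o)
E
```

```text
[[389.8674   0.     321.2925]
 [  0.     389.8674 209.4846]
 [  0.       0.       1.    ]] [[ 0.0277 -0.6685  0.7432  1.2273]
 [ 0.9996  0.0142 -0.0246 -0.035 ]
 [ 0.0059  0.7435  0.6687  0.767 ]
 [ 0.      0.      0.      1.    ]] [[393.4377   0.     320.7379]
 [  0.     393.4377 195.4561]
 [  0.       0.       1.    ]] [[ 0.012   0.9972 -0.0737  0.4574]
 [-0.9999  0.0121  0.0018  0.0171]
 [ 0.0027  0.0737  0.9973  1.2526]
 [ 0.      0.      0.      1.    ]] 0.0188
{'t': 0.1, 'qpos': array([-1.2104,  0.1311,  1.4892, -0.    ,  1.523 , -0.0854]), 'qvel': array([-0.0006, -0.001 , -0.0027,  0.0007, -0.0021, -0.0004]), 'tau': array([  0.0011, -56.1342, -49.3093,   0.077 ,   0.0292,  -0.    ]), 'tool_pos': array([ 0.2585, -0.5408,  0.189 ]), 'orientation': array([ 0.1562, -0.1564,  0.6902, -0.689 ]), 'ft_force': array([-0.1206, -0.1353, -0.4503]), 'wrist_torque': array([ 0.0253, -0.0473,  0.0251]), 'finger_gap': 1.001384080196523}
```

View pics/s0.png

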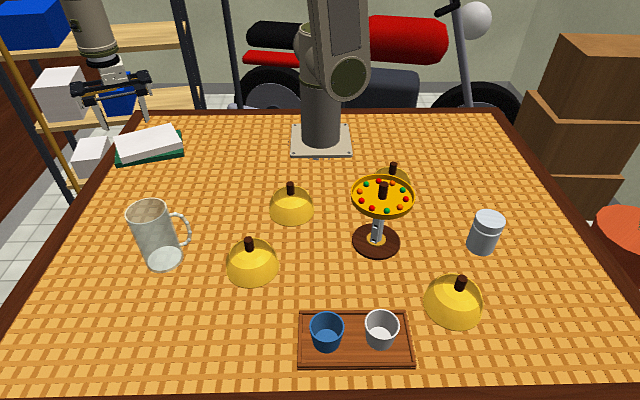

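View pics/t0.png

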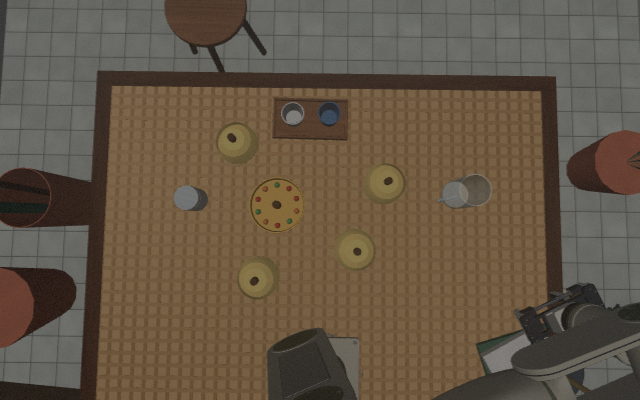

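Dome-like things: top pixels (236,142), (385,183), (356,250), (257,280). The robot's right is -y, which is image right in the top view, so (385,183) is the target; in the scene view it is at (252,262).

```bash
python3 - <<'E'
from h import *
a=cv2.imread('pics/s0.png');b=cv2.imread('pics/t0.png')
def c(i,x,y,w,h,s): return cv2.resize(i[y:y+h,x:x+w],None,fx=s,fy=s,interpolation=cv2.INTER_CUBIC)
A=np.hstack([c(a,220,225,66,66,6),c(a,340,160,66,110,6)[:396]])
A=np.hstack([c(a,220,230,66,60,6),c(a,345,172,66,60,6)]); B=np.hstack([c(b,350,155,66,40,6),c(b,244,185,66,40,6)])
cv2.imwrite('pics/c0.png',np.vstack([A,B]))
np.set_printoptions(precision=4,suppress=True)
print('dome knob',tri('s0.png',(249,239),'t0.png',(389,181)))
print('tray knob',tri('s0.png',(383,184),'t0.png',(277,205)))
for n,p in dict(d1=(236,142),d2=(385,183),d3=(356,250),d4=(257,280)).items(): print(n,atz('t0.png',*p,0.03))
E
```

```text
dome knob (array([ 0.5875, -0.1844,  0.1013]), np.float64(0.0018634395620080767))
tray knob (array([0.5084, 0.133 , 0.198 ]), np.float64(0.0014995901445558236))
d1 [0.7131 0.2835 0.03  ]
d2 [ 0.5892 -0.1854  0.03  ]
d3 [ 0.3804 -0.0958  0.03  ]
d4 [0.2855 0.2073 0.03  ]
```

View pics/c0.png

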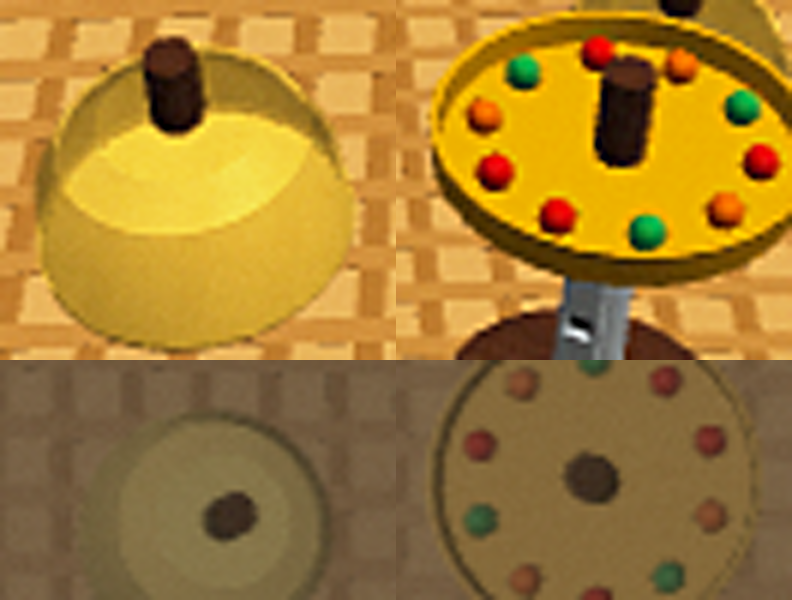

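The crop confirms it: the target is an upright dome with its knob top at z ≈ 0.101, as expected. The tray's knob top is at z ≈ 0.198. Moving over the tray.

Emit:
send_rows([
  [[13,34,20],0],
  [[13,34,20],0],
  [[13,34,20],0],
  [[13,34,20],0],
  [[13,34,20],0],
], jaw=0.1, newtons=30)

```text
t: 0.52
tool_pos: [0.3237, -0.3695, 0.2902]
orientation: [0.156, -0.156, 0.69, -0.689]
ft_force: [1.2, 0.4, -0.5]
finger_gap: 0.69
```

Emit:
send_rows([
  [[13,36,0],0],
  [[13,36,0],0],
  [[13,36,0],0],
  [[13,36,0],0],
  [[13,36,0],0],
])

```text
t: 0.93
tool_pos: [0.3888, -0.1895, 0.2897]
orientation: [0.156, -0.156, 0.69, -0.69]
ft_force: [0.3, -0.7, -0.6]
finger_gap: 0.551
```

Emit:
send_rows([
  [[13,36,0],0],
  [[13,36,0],0],
  [[13,36,0],0],
  [[13,36,0],0],
  [[13,36,0],0],
])

```text
t: 1.35
tool_pos: [0.4538, -0.0094, 0.2897]
orientation: [-0.156, 0.156, -0.69, 0.69]
ft_force: [2.0, -0.1, -0.3]
finger_gap: 0.551
```

Emit:
send_rows([
  [[13,36,0],0],
  [[13,36,0],0],
  [[13,36,0],0],
  [[13,36,0],0],
  [[0,0,0],0],
])

```text
t: 1.77
tool_pos: [0.506, 0.1383, 0.2884]
orientation: [0.157, -0.159, 0.69, -0.688]
ft_force: [0.4, -0.5, 0.1]
finger_gap: 0.55
```

```bash
cat >> h.py <<'E'
def rayw(f,u,v):
    K,T=load(f); x=u-K[0,2];y=v-K[1,2];r=np.hypot(x,y)+1e-9;th=r/K[0,0]
    return T[:3,3],T[:3,:3]@np.array([np.sin(th)*x/r,-np.sin(th)*y/r,-np.cos(th)])
def atzw(f,u,v,z):
    o,d=rayw(f,u,v); return o+d*(z-o[2])/d[2]
E
python3 - <<'E'
from h import *
np.set_printoptions(precision=4,suppress=True)
s=snap('wrist','w1.png');print(s['intrinsics'],s['cam_to_world'])
from scipy.spatial.transform import Rotation as R
o=observe();q=o['orientation'];print(o['tool_pos'],R.from_quat([*q[1:],q[0]]).as_matrix())
print('tray',tri('s0.png',(383.8,184),'t0.png',(276.8,204.7)),'dome',tri('s0.png',(248.3,238.7),'t0.png',(389.5,180.5)))
E
```

```text
[[309.7069   0.     317.1403]
 [  0.     309.7069 196.6711]
 [  0.       0.       1.    ]] [[ 0.4359  0.8646  0.2499  0.5763]
 [-0.9     0.4189  0.1204  0.1724]
 [-0.0006 -0.2773  0.9608  0.4828]
 [ 0.      0.      0.      1.    ]]
[0.5055 0.1357 0.2885] [[-0.9002 -0.0025  0.4354]
 [-0.4354  0.0002 -0.9002]
 [ 0.0022 -1.     -0.0012]]
tray (array([0.5092, 0.1341, 0.1987]), np.float64(0.002703840696250682)) dome (array([ 0.5888, -0.1855,  0.1036]), np.float64(0.0017007484415416116))
```

View pics/w1.png

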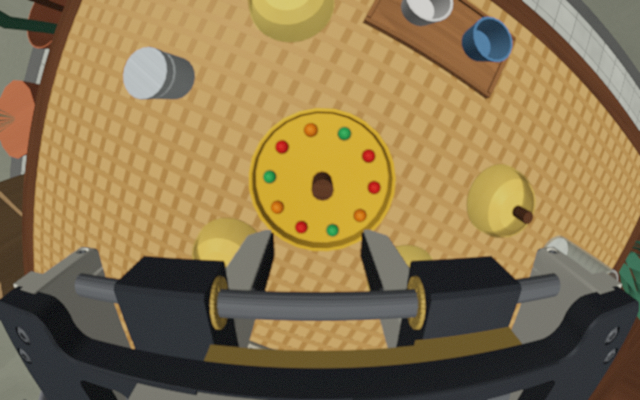

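```bash
python3 - <<'E'
from h import *
np.set_printoptions(precision=4,suppress=True)
print('knobtop',atzw('w1.png',323,189,.198))
im=cv2.imread('pics/w1.png');i=im[165:210,300:345].astype(int);m=(i.sum(2)<230);ys,xs=np.nonzero(m);print(xs.min()+300,xs.max()+300,ys.min()+165,ys.max()+165)
# tray rim by top and wrist: outer rim z .170
for f in((251,180),(393,180),(322,110),(322,249)): print(atzw('w1.png',*f,.170))
for n,p in(('d',(523,215)),): print('dome knobtop',atzw('w1.png',*p,.102))
for p in((250.3,205),(304,205),(277,178.5),(277,231.5)): print('top',atz('t0.png',*p,.170))
E
```

```text
knobtop [0.5115 0.135  0.198 ]
313 332 172 199
[0.481  0.2038 0.17  ]
[0.5464 0.0691 0.17  ]
[0.578  0.1681 0.17  ]
[0.4426 0.1018 0.17  ]
dome knobtop [ 0.5892 -0.1737  0.102 ]
top [0.5087 0.2088 0.17  ]
top [0.5105 0.061  0.17  ]
top [0.583  0.1368 0.17  ]
top [0.4369 0.1338 0.17  ]
```

Emit:
send_rows([
  [[5,2,-20],0],
  [[0,0,-30],0],
  [[0,0,-30],0],
  [[0,0,-25],0],
  [[0,0,-15],0],
])

```text
t: 2.23
tool_pos: [0.5087, 0.1332, 0.1662]
orientation: [-0.154, 0.158, -0.69, 0.69]
ft_force: [-0.7, -0.7, -0.6]
finger_gap: 0.551
```

Emit:
send_rows([
  [[0,0,-2],0],
  [[0,0,0],0],
  [[0,0,0],0],
])

```text
t: 2.48
tool_pos: [0.5113, 0.1341, 0.1692]
orientation: [-0.157, 0.156, -0.69, 0.69]
ft_force: [-0.1, 0.3, -0.4]
finger_gap: 0.55
```

Emit:
send_rows([
  [[0,0,0],0],
  [[0,0,0],0],
  [[0,0,0],0],
  [[0,0,0],0],
  [[0,0,0],0],
], jaw=-1, newtons=45)

```text
t: 2.9
tool_pos: [0.5108, 0.1351, 0.1684]
orientation: [0.157, -0.156, 0.69, -0.689]
ft_force: [-5.1, 12.0, 3.0]
finger_gap: 0.24
```

Emit:
send_rows([
  [[0,0,0],0],
  [[0,0,0],0],
  [[0,0,0],0],
])

```text
t: 3.15
tool_pos: [0.5105, 0.1358, 0.1684]
orientation: [0.157, -0.156, 0.69, -0.689]
ft_force: [-2.2, 4.5, 3.2]
finger_gap: 0.212
```

Emit:
send_rows([
  [[0,0,0.8],0],
  [[0,0,0.8],0],
  [[0,0,0.8],0],
  [[0,0,0.8],0],
  [[0,0,0.8],0],
])

```text
t: 3.57
tool_pos: [0.5102, 0.1357, 0.1692]
orientation: [0.156, -0.157, 0.69, -0.689]
ft_force: [9.4, 7.3, -21.3]
finger_gap: 0.201
```

```bash
python3 -c "
from plant import observe
o=observe();print(o['tool_pos'],o['ft_force'],o['finger_gap'])"
```

```text
[0.51021768 0.13571584 0.16921834] [  9.3822401    7.25536985 -21.25047173] 0.2006064540366278
```

Emit:
send_rows([
  [[0,0,0.8],0],
  [[0,0,0.8],0],
  [[0,0,0.8],0],
  [[0,0,0.8],0],
  [[0,0,0.8],0],
])

```text
t: 3.98
tool_pos: [0.5102, 0.1357, 0.1726]
orientation: [0.156, -0.157, 0.69, -0.689]
ft_force: [8.5, 5.8, -16.2]
finger_gap: 0.202
```

Emit:
send_rows([
  [[0,0,0.8],0],
  [[0,0,0.8],0],
  [[0,0,0.8],0],
  [[0,0,0.8],0],
  [[0,0,0.8],0],
])

```text
t: 4.4
tool_pos: [0.5103, 0.1358, 0.1784]
orientation: [0.156, -0.157, 0.69, -0.689]
ft_force: [4.4, 6.3, -10.2]
finger_gap: 0.205
```

Emit:
send_rows([
  [[0,0,0.8],0],
])

```text
t: 4.48
tool_pos: [0.5103, 0.1358, 0.1792]
orientation: [0.156, -0.157, 0.69, -0.689]
ft_force: [4.0, 6.1, -10.0]
finger_gap: 0.205
```

Emit:
send_rows([
  [[0,0,0.8],0],
  [[0,0,0.8],0],
  [[0,0,0.8],0],
  [[0,0,0.8],0],
])

```text
t: 4.82
tool_pos: [0.5103, 0.1358, 0.1823]
orientation: [0.156, -0.157, 0.69, -0.689]
ft_force: [4.2, 4.9, -8.8]
finger_gap: 0.204
```

Emit:
send_rows([
  [[0,0,0.8],0],
  [[0,0,0.8],0],
])

```text
t: 4.98
tool_pos: [0.5103, 0.1358, 0.1839]
orientation: [0.156, -0.157, 0.69, -0.689]
ft_force: [3.8, 6.8, -9.5]
finger_gap: 0.203
```

Emit:
send_rows([
  [[0,0,0.8],0],
  [[0,0,0.8],0],
])

```text
t: 5.15
tool_pos: [0.5103, 0.1358, 0.1856]
orientation: [0.156, -0.157, 0.69, -0.689]
ft_force: [4.2, 5.4, -10.5]
finger_gap: 0.205
```

Emit:
send_rows([
  [[0,0,0.8],0],
  [[0,0,0.8],0],
])

```text
t: 5.32
tool_pos: [0.5103, 0.1358, 0.1872]
orientation: [0.156, -0.157, 0.69, -0.689]
ft_force: [4.5, 6.8, -9.8]
finger_gap: 0.209
```

Emit:
send_rows([
  [[0,0,0.8],0],
  [[0,0,0.8],0],
])

```text
t: 5.48
tool_pos: [0.5103, 0.1358, 0.1888]
orientation: [0.156, -0.157, 0.69, -0.689]
ft_force: [3.5, 6.0, -9.6]
finger_gap: 0.207
```

Emit:
send_rows([
  [[0,0,0.8],0],
  [[0,0,0.8],0],
])

```text
t: 5.65
tool_pos: [0.5104, 0.1358, 0.1907]
orientation: [0.156, -0.157, 0.69, -0.689]
ft_force: [3.3, 5.0, -6.6]
finger_gap: 0.204
```

Emit:
send_rows([
  [[0,0,0.8],0],
])

```text
t: 5.73
tool_pos: [0.5104, 0.1358, 0.1915]
orientation: [0.156, -0.157, 0.69, -0.689]
ft_force: [2.7, 5.9, -6.4]
finger_gap: 0.206
```

```bash
python3 - <<'E'
from h import *
snap('scene','s2.png'); a=cv2.imread('pics/s2.png'); print(proj('s0.png',(.524,.135,.1)))
cv2.imwrite('pics/c2.png',cv2.resize(a[190:250,345:405],None,fx=8,fy=8,interpolation=cv2.INTER_CUBIC))
E
```

```text
(np.float64(380.01715694503247), np.float64(218.81343748161422))
```

View pics/c2.png

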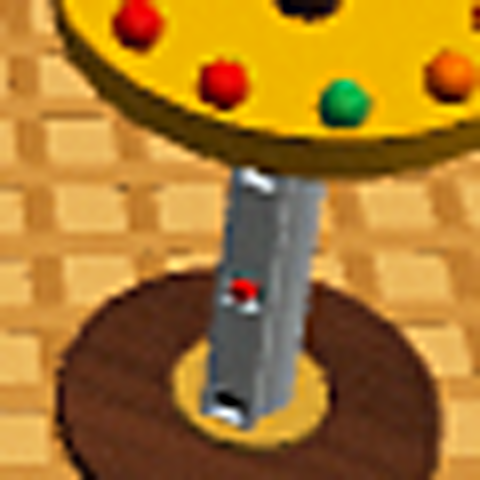

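The crop shows the red button in the upper part of the sleeve's middle hole, at about (243,291), with a gap below it. The force also dropped by about 3 N. I'll feel gently for the stop.

Emit:
send_rows([
  [[0,0,0.5],0],
])

```text
t: 5.87
tool_pos: [0.5104, 0.1358, 0.192]
orientation: [0.156, -0.157, 0.69, -0.689]
ft_force: [2.6, 5.9, -7.3]
finger_gap: 0.209
```

Emit:
send_rows([
  [[0,0,0.5],0],
])

```text
t: 5.95
tool_pos: [0.5104, 0.1358, 0.1925]
orientation: [0.156, -0.157, 0.69, -0.689]
ft_force: [2.1, 6.2, -8.0]
finger_gap: 0.207
```

Emit:
send_rows([
  [[0,0,0.5],0],
])

```text
t: 6.03
tool_pos: [0.5103, 0.1358, 0.1926]
orientation: [0.156, -0.157, 0.69, -0.689]
ft_force: [4.9, 5.6, -12.4]
finger_gap: 0.205
```

The force rose by 4.4 N with almost no motion, so that is the stop. Easing the tension off and letting go.

Emit:
send_rows([
  [[0,0,-0.7],0],
  [[0,0,-0.7],0],
  [[0,0,0],0],
])

```text
t: 6.28
tool_pos: [0.5104, 0.1358, 0.1924]
orientation: [0.156, -0.157, 0.69, -0.689]
ft_force: [-0.4, 5.1, -4.1]
finger_gap: 0.206
```

Emit:
send_rows([
  [[0,0,0],0],
  [[0,0,0],0],
  [[0,0,0],0],
  [[0,0,0],0],
  [[0,0,0],0],
], jaw=0.1)

```text
t: 6.7
tool_pos: [0.5108, 0.1344, 0.1929]
orientation: [-0.156, 0.156, -0.69, 0.69]
ft_force: [0.3, 0.1, 0.5]
finger_gap: 0.512
```

Emit:
send_rows([
  [[0,0,20],0],
  [[0,0,30],0],
  [[0,0,35],0],
  [[0,0,35],0],
  [[8,-30,10],6.4],
])

```text
t: 7.12
tool_pos: [0.5198, 0.108, 0.3297]
orientation: [0.197, -0.191, 0.68, -0.68]
ft_force: [1.0, -0.2, 0.8]
finger_gap: 0.549
```

Emit:
send_rows([
  [[8,-32,0],6.4],
  [[8,-32,0],6.4],
  [[8,-32,0],6.4],
  [[8,-32,0],6.4],
  [[8,-32,0],6.4],
])

```text
t: 7.53
tool_pos: [0.5589, -0.0571, 0.3231]
orientation: [-0.376, 0.376, -0.599, 0.599]
ft_force: [0.1, -0.2, -0.0]
finger_gap: 0.553
```

Emit:
send_rows([
  [[8,-32,0],6.4],
  [[8,-32,0],6.4],
  [[8,-32,0],6.4],
  [[6,-34,0],6.4],
  [[0,0,0],0],
])

```text
t: 7.95
tool_pos: [0.5884, -0.1914, 0.3215]
orientation: [-0.498, 0.5, -0.501, 0.501]
ft_force: [0.6, 0.5, -0.4]
finger_gap: 0.547
```

Emit:
send_rows([
  [[0,0,0],0],
  [[0,0,0],0],
])

```text
t: 8.12
tool_pos: [0.5886, -0.1853, 0.3227]
orientation: [0.497, -0.497, 0.503, -0.502]
ft_force: [0.8, 0.2, 0.1]
finger_gap: 0.552
```

```bash
python3 - <<'E'
from h import *
np.set_printoptions(precision=4,suppress=True)
from scipy.spatial.transform import Rotation as R
snap('wrist','w3.png');snap('scene','s3.png')
o=observe();q=o['orientation'];print(o['tool_pos'],R.from_quat([*q[1:],q[0]]).as_matrix(),o['qpos'])
w=cv2.imread('pics/w3.png');s=cv2.imread('pics/s3.png')
a=cv2.resize(s[185:250,340:405],(400,400),interpolation=cv2.INTER_CUBIC)
b=cv2.resize(w[60:260,220:420],(400,400),interpolation=cv2.INTER_CUBIC)
cv2.imwrite('pics/c3.png',np.hstack([a,b]))
E
```

```text
[ 0.5888 -0.1844  0.3232] [[-0.0082  0.0004  1.    ]
 [-1.      0.0001 -0.0082]
 [-0.0001 -1.      0.0004]] [-0.3867  0.1629  1.2125  0.0003  1.7659 -0.3785]
```

View pics/c3.png

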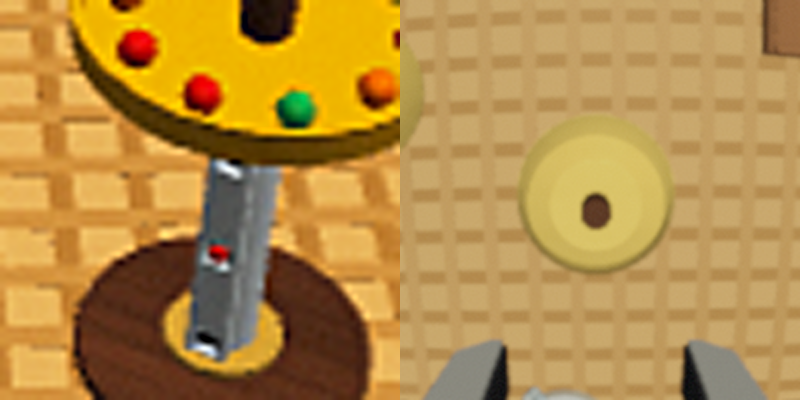

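```bash
python3 - <<'E'
from h import *
np.set_printoptions(precision=4,suppress=True)
print(atzw('w3.png',317.7,166.5,.102))
# outer rim extents z=0 approx r 66
for p in((220+59.5,160),(220+136,160),(318,60+58),(318,60+136)): print(atzw('w3.png',*p,.01))
# tray knob top in scene after raise -> z on axis
print('pitcher',atz('t0.png',452,195,0),atz('t0.png',440,198,.05))
for z in (.21,.215,.22,.225,.23): print(z,proj('s3.png',(.5105,.135,z)))
E
```

```text
[ 0.5904 -0.1849  0.102 ]
[ 0.527  -0.1901  0.01  ]
[ 0.6543 -0.1914  0.01  ]
[ 0.5917 -0.1216  0.01  ]
[ 0.5905 -0.2531  0.01  ]
pitcher [ 0.5565 -0.4045  0.    ] [ 0.5429 -0.3507  0.05  ]
0.21 (np.float64(384.2363215331389), np.float64(180.52840666740224))
0.215 (np.float64(384.4812642121595), np.float64(178.82170751068193))
0.22 (np.float64(384.72802145681646), np.float64(177.10236491569344))
0.225 (np.float64(384.97661350586515), np.float64(175.37023786386553))
0.23 (np.float64(385.2270609001613), np.float64(173.62518323166708))
```

Wrist view agrees: the knob is at about (0.590, -0.185) and the button is still visible in the hole. Descending on the dome's knob.

Emit:
send_rows([
  [[1,-1,-35],0],
  [[0,0,-40],0],
  [[0,0,-40],0],
  [[0,0,-40],0],
  [[0,0,-40],0],
])

```text
t: 8.63
tool_pos: [0.5899, -0.1849, 0.1268]
orientation: [-0.498, 0.498, -0.501, 0.502]
ft_force: [0.7, -0.6, 0.7]
finger_gap: 0.548
```

Emit:
send_rows([
  [[0,0,-30],0],
  [[0,0,-15],0],
  [[0,0,-8],0],
  [[0,0,0],0],
  [[0,0,0],0],
])

```text
t: 9.05
tool_pos: [0.5904, -0.1858, 0.0761]
orientation: [-0.498, 0.498, -0.501, 0.502]
ft_force: [1.6, -0.4, 0.5]
finger_gap: 0.55
```

Emit:
send_rows([
  [[0,0,0],0],
  [[0,0,0],0],
  [[0,0,0],0],
  [[0,0,0],0],
  [[0,0,0],0],
], jaw=-1, newtons=20)

```text
t: 9.47
tool_pos: [0.5901, -0.1866, 0.0755]
orientation: [-0.498, 0.498, -0.502, 0.502]
ft_force: [0.1, 0.1, -0.8]
finger_gap: 0.244
```

Emit:
send_rows([
  [[0,0,0],0],
  [[0,0,0],0],
  [[0,0,0],0],
])

```text
t: 9.72
tool_pos: [0.5897, -0.1864, 0.0748]
orientation: [0.498, -0.498, 0.502, -0.502]
ft_force: [-0.1, -0.5, 0.2]
finger_gap: 0.033
```

The jaws closed on nothing (gap 3 mm). Looking before doing anything else.

```bash
python3 - <<'E'
from h import *
np.set_printoptions(precision=4,suppress=True)
snap('wrist','w4.png');snap('scene','s4.png')
o=observe();print(o['tool_pos'],o['finger_gap'],proj('s4.png',o['tool_pos']))
w=cv2.imread('pics/w4.png');s=cv2.imread('pics/s4.png')
a=cv2.resize(s[180:300,180:300],(480,480),interpolation=cv2.INTER_CUBIC)
b=cv2.resize(w[100:400,220:420],(320,480),interpolation=cv2.INTER_CUBIC)
cv2.imwrite('pics/c4.png',np.hstack([a,b]))
E
```

```text
[ 0.5897 -0.1864  0.0748] 0.0067647335569236645 (np.float64(248.99445070112733), np.float64(247.30086355194166))
```

View pics/c4.png

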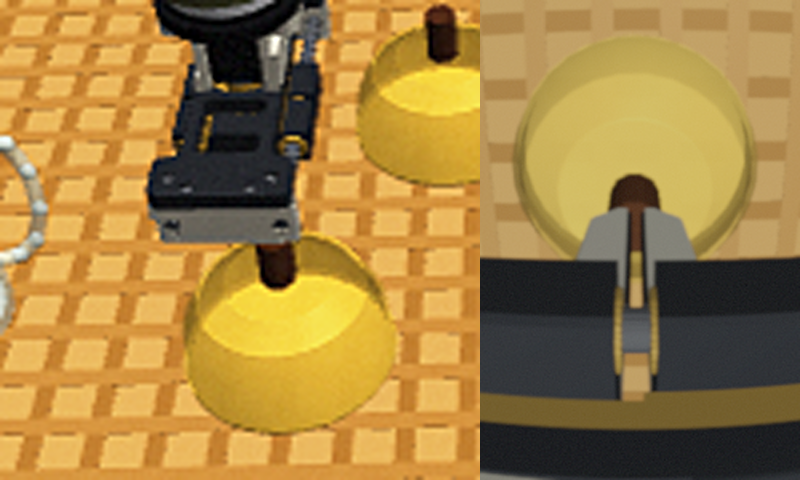

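```bash
cat >> h.py <<'E'
def projw(f,p):
    K,T=load(f); c=T[:3,:3].T@(np.array(p)-T[:3,3]); x,y,z=c[0],-c[1],-c[2]; th=np.arctan2(np.hypot(x,y),z); r=np.hypot(x,y)
    return K[0,2]+K[0,0]*th*x/r, K[1,2]+K[0,0]*th*y/r
E
python3 - <<'E'
from h import *
np.set_printoptions(precision=4,suppress=True)
K,T=load('w4.png');print(T)
def cw(p): return (480+(p[0]-220)*1.6,(p[1]-100)*1.6)
def cs(p): return ((p[0]-180)*4,(p[1]-180)*4)
for n,p in dict(tcp=(.5897,-.1864,.0748),knobtop=(.590,-.185,.102),knobbase=(.590,-.185,.066),rimc=(.59,-.185,0),flangebody=(.59+.09,-.186,.16)).items(): print(n,cw(projw('w4.png',p)),cs(proj('s4.png',p)))
o,d=rayw('w4.png',220+155/1.6,100+180/1.6)
for z in(.066,.08,.102):print('knob front edge at',z,o+d*(z-o[2])/d[2])
for p in((37,165),(275,165),(155,37)): print(atzw('w4.png',220+p[0]/1.6,100+p[1]/1.6,.0))
E
```

```text
[[ 1.      0.0077  0.0014  0.591 ]
 [-0.0078  0.9605  0.2782 -0.1085]
 [ 0.0008 -0.2782  0.9605  0.2693]
 [ 0.      0.      0.      1.    ]]
tcp (np.float64(633.3915481108367), np.float64(203.66397652106775)) (np.float64(275.89256494383994), np.float64(269.20341248622685))
knobtop (np.float64(633.9435836922821), np.float64(227.4018920126102)) (np.float64(272.75337696474776), np.float64(238.06652855100356))
knobbase (np.float64(634.1094787997176), np.float64(193.23057717405888)) (np.float64(279.9007284596506), np.float64(279.4563614101867))
rimc (np.float64(634.3141337681225), np.float64(152.0527288084511)) (np.float64(292.0948385718982), np.float64(350.0716347421819))
flangebody (np.float64(932.7477451586283), np.float64(298.53400112762756)) (np.float64(238.08930850556794), np.float64(286.6498938150048))
knob front edge at 0.066 [ 0.5904 -0.1789  0.066 ]
knob front edge at 0.08 [ 0.5905 -0.174   0.08  ]
knob front edge at 0.102 [ 0.5905 -0.1664  0.102 ]
[ 0.5218 -0.1922  0.    ]
[ 0.66   -0.1933  0.    ]
[ 0.5909 -0.1205  0.    ]
```

```bash
python3 - <<'E'
from h import *
w=cv2.imread('pics/w4.png');s=cv2.imread('pics/s4.png');snap('top','t4.png');t=cv2.imread('pics/t4.png')
f=lambda i,x,y,W,H,o:cv2.resize(i[y:y+H,x:x+W],o,interpolation=cv2.INTER_CUBIC)
a=f(s,200,160,100,75,(400,300));c=f(t,330,140,100,75,(400,300))
b=f(w,280,190,75,113,(400,600))
cv2.imwrite('pics/c5.png',np.hstack([np.vstack([a,c]),b]))
o=observe();print(o['tool_pos'],o['finger_gap'],o['ft_force'])
E
```

```text
[ 0.58966713 -0.18635704  0.07473324] 0.006346773677615679 [-0.01469473 -0.39372338  0.15630071]
```

View pics/c5.png

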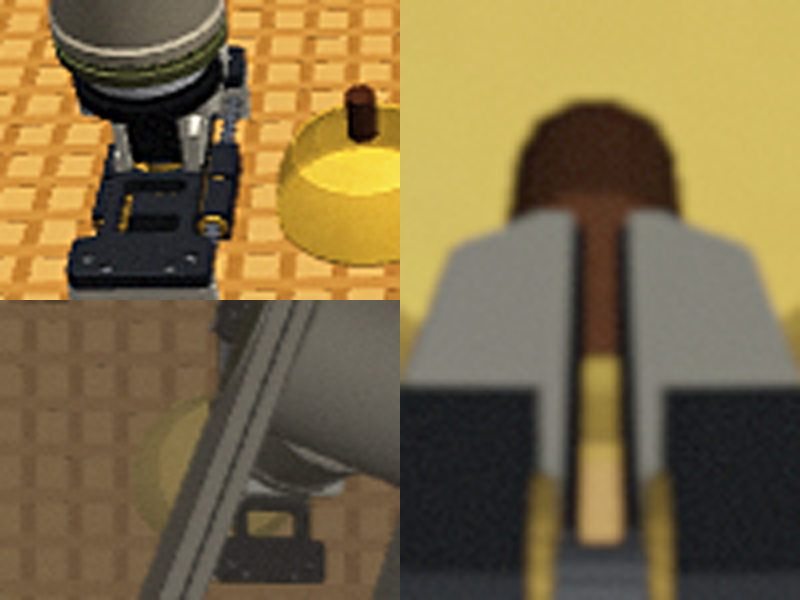

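Emit:
send_rows([
  [[0,0,15],0],
  [[0,0,20],0],
  [[0,0,15],0],
  [[0,0,0],0],
  [[0,0,0],0],
])

```text
t: 10.28
tool_pos: [0.5905, -0.1867, 0.1257]
orientation: [-0.498, 0.498, -0.501, 0.503]
ft_force: [0.0, -0.9, 0.5]
finger_gap: 0.006
```

Emit:
send_rows([
  [[0,0,-10],0],
  [[0,0,-8],0],
  [[0,0,-3],0],
  [[0,0,-2],0],
  [[0,0,0],0],
])

```text
t: 10.7
tool_pos: [0.5886, -0.1859, 0.0998]
orientation: [0.498, -0.498, 0.503, -0.501]
ft_force: [-0.5, 0.6, 0.6]
finger_gap: 0.004
```

```bash
python3 - <<'E'
from h import *
w=snap('wrist','w6.png')['pixels'];s=snap('scene','s6.png')['pixels']
f=lambda i,x,y,W,H,o:cv2.resize(i[y:y+H,x:x+W],o,interpolation=cv2.INTER_CUBIC)
cv2.imwrite('pics/c6.png',np.hstack([f(s,190,190,110,110,(400,400)),f(w,220,100,200,200,(400,400))]))
o=observe();print(o['tool_pos'],o['finger_gap'],o['ft_force'])
E
```

```text
[ 0.58953292 -0.18627081  0.10140278] 0.007545481115103323 [ 0.6373955  -0.47237507 -0.09899197]
```

View pics/c6.png

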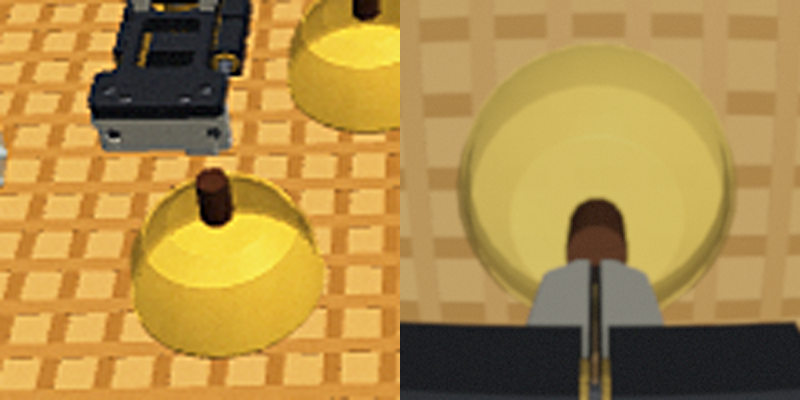

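```bash
python3 - <<'E'
from h import *
print('start tcp',proj('s0.png',(.2585,-.5408,.19)))
for x in(.53,.56,.59,.62,.65,.68):print(x,[ (round(a),round(b)) for a,b in [proj('s6.png',(x,-.1863,z)) for z in(.185,.215)]])
s=cv2.imread('pics/s6.png');K,T=load('s6.png')
w0=cv2.imread('pics/s0.png')
f=lambda i,x,y,W,H,o:cv2.resize(i[y:y+H,x:x+W],o,interpolation=cv2.INTER_CUBIC)
cv2.imwrite('pics/c7.png',np.hstack([f(w0,60,50,110,110,(400,400)),f(s,180,150,110,110,(400,400))]))
E
```

```text
start tcp (np.float64(130.2280535706392), np.float64(134.04753691647556))
0.53 [(246, 196), (245, 186)]
0.56 [(245, 204), (243, 194)]
0.59 [(243, 213), (241, 203)]
0.62 [(241, 223), (240, 213)]
0.65 [(240, 233), (238, 223)]
0.68 [(238, 243), (236, 233)]
```

View pics/c7.png

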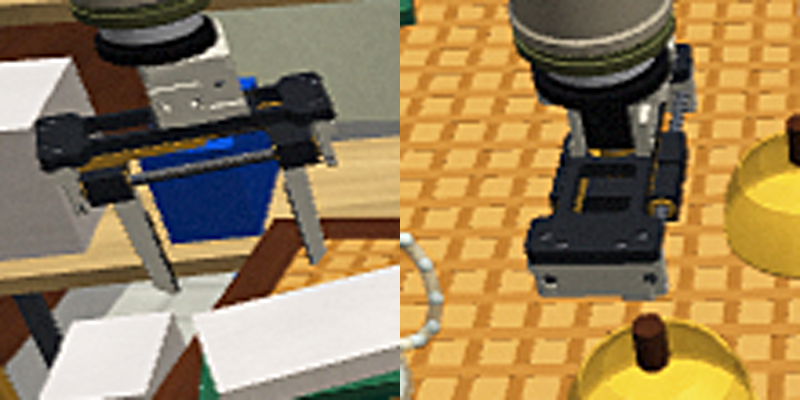

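The fingertips do not appear where the reported TCP says: in the start image they sit about 9 px (roughly 30 mm) higher than predicted. That explains the miss. Touching the knob's top with the shut fingers will measure it.

Emit:
send_rows([
  [[0,0,-5],0],
  [[0,0,-5],0],
  [[0,0,-5],0],
  [[0,0,-5],0],
  [[0,0,-3],0],
])

```text
t: 11.22
tool_pos: [0.5892, -0.1862, 0.0777]
orientation: [0.498, -0.498, 0.502, -0.502]
ft_force: [0.1, -0.0, 0.7]
finger_gap: 0.002
```

Emit:
send_rows([
  [[0,0,-1],0],
  [[0,0,-1],0],
])

```text
t: 11.38
tool_pos: [0.5895, -0.1863, 0.0764]
orientation: [0.498, -0.498, 0.502, -0.502]
ft_force: [0.1, 0.7, 0.6]
finger_gap: 0.005
```

Emit:
send_rows([
  [[0,0,-1],0],
  [[0,0,-1],0],
])

```text
t: 11.55
tool_pos: [0.5899, -0.1864, 0.075]
orientation: [-0.498, 0.498, -0.502, 0.502]
ft_force: [-0.5, -0.0, -0.4]
finger_gap: 0.002
```

Emit:
send_rows([
  [[0,0,-1],0],
  [[0,0,-1],0],
])

```text
t: 11.72
tool_pos: [0.5901, -0.1865, 0.0738]
orientation: [-0.498, 0.498, -0.502, 0.502]
ft_force: [-4.2, 1.3, 11.8]
finger_gap: 0.003
```

Contact at a reported 0.074 against a knob top of 0.102, so the real tips are 28 mm above the reported TCP. Re-grasping with that correction.

Emit:
send_rows([
  [[0,0,10],0],
  [[0,0,8],0],
  [[0,0,0],0],
  [[0,0,0],0],
  [[0,0,0],0],
], jaw=0.1)

```text
t: 12.13
tool_pos: [0.5899, -0.1864, 0.091]
orientation: [-0.498, 0.498, -0.502, 0.502]
ft_force: [0.3, 0.2, 0.5]
finger_gap: 0.316
```

Emit:
send_rows([
  [[0,0,0],0],
  [[0,0,0],0],
  [[0,0,0],0],
])

```text
t: 12.38
tool_pos: [0.5894, -0.1862, 0.0904]
orientation: [0.498, -0.498, 0.502, -0.502]
ft_force: [0.2, 1.2, 0.2]
finger_gap: 0.523
```

Emit:
send_rows([
  [[0,0,-10],0],
  [[0,0,-12],0],
  [[0,0,-12],0],
  [[0,0,-6],0],
  [[0,0,-4],0],
])

```text
t: 12.8
tool_pos: [0.5882, -0.1857, 0.0441]
orientation: [0.498, -0.499, 0.503, -0.501]
ft_force: [0.2, 0.7, 0.8]
finger_gap: 0.554
```

Emit:
send_rows([
  [[0,0,0],0],
  [[0,0,0],0],
  [[0,0,0],0],
  [[0,0,0],0],
  [[0,0,0],0],
], jaw=-1, newtons=20)

```text
t: 13.22
tool_pos: [0.5902, -0.1866, 0.0476]
orientation: [-0.498, 0.498, -0.502, 0.502]
ft_force: [-0.7, 0.1, -0.5]
finger_gap: 0.242
```

Emit:
send_rows([
  [[0,0,0],0],
  [[0,0,0],0],
  [[0,0,0],0],
])

```text
t: 13.47
tool_pos: [0.5902, -0.1866, 0.0475]
orientation: [-0.498, 0.498, -0.502, 0.502]
ft_force: [-0.9, 0.5, 3.8]
finger_gap: 0.233
```

Emit:
send_rows([
  [[0,0,5],0],
  [[0,0,10],0],
  [[0,0,20],0],
  [[0,0,30],0],
  [[0,0,35],0],
])

```text
t: 13.88
tool_pos: [0.5879, -0.1856, 0.1461]
orientation: [0.497, -0.499, 0.503, -0.501]
ft_force: [0.7, 0.8, -1.4]
finger_gap: 0.232
```

Emit:
send_rows([
  [[0,0,35],0],
  [[0,0,35],0],
  [[0,0,35],0],
  [[0,0,30],0],
  [[0,0,20],0],
])

```text
t: 14.3
tool_pos: [0.5903, -0.1865, 0.307]
orientation: [-0.499, 0.497, -0.5, 0.504]
ft_force: [0.5, 0.7, -0.5]
finger_gap: 0.231
```

Emit:
send_rows([
  [[0,0,10],0],
  [[-3,12,0],0],
  [[-5,20,0],0],
  [[-7,28,0],0],
  [[-7,28,0],0],
])

```text
t: 14.72
tool_pos: [0.5662, -0.0969, 0.309]
orientation: [0.497, -0.498, 0.504, -0.501]
ft_force: [-0.5, 0.2, -1.1]
finger_gap: 0.231
```

Emit:
send_rows([
  [[-7,28,0],0],
  [[-7,28,0],0],
  [[-7,28,0],0],
  [[-7,28,0],0],
  [[-7,28,0],0],
])

```text
t: 15.13
tool_pos: [0.5307, 0.0437, 0.3093]
orientation: [0.497, -0.499, 0.503, -0.501]
ft_force: [0.2, -0.2, -1.0]
finger_gap: 0.232
```

Emit:
send_rows([
  [[-7,28,0],0],
  [[-7,28,0],0],
  [[-5,22,0],0],
  [[-4,16,0],0],
  [[0,0,0],0],
])

```text
t: 15.55
tool_pos: [0.5074, 0.139, 0.3095]
orientation: [0.498, -0.5, 0.502, -0.5]
ft_force: [0.1, 0.5, -1.6]
finger_gap: 0.229
```

Emit:
send_rows([
  [[0,0,0],0],
  [[0,0,0],0],
  [[0,0,0],0],
])

```text
t: 15.8
tool_pos: [0.5095, 0.1349, 0.311]
orientation: [0.497, -0.498, 0.502, -0.502]
ft_force: [0.5, 0.9, -0.3]
finger_gap: 0.231
```

```bash
python3 - <<'E'
from h import *
s=snap('scene','s8.png')['pixels'];w=snap('wrist','w8.png')['pixels'];t=snap('top','t8.png')['pixels']
f=lambda i,x,y,W,H,o:cv2.resize(i[y:y+H,x:x+W],o,interpolation=cv2.INTER_CUBIC)
cv2.imwrite('pics/c8.png',np.hstack([f(s,330,100,100,150,(400,600)),f(w,200,50,240,360-0,(400,600)) if 0 else f(w,217,90,200,300,(400,600))]))
o=observe();print(o['tool_pos'],o['finger_gap'],o['ft_force'],o['t'])
E
```

```text
[0.50984599 0.13485296 0.31156824] 0.23329032247876053 [ 0.5188796  -0.28376027 -0.67909269] 15.95
```

View pics/c8.png

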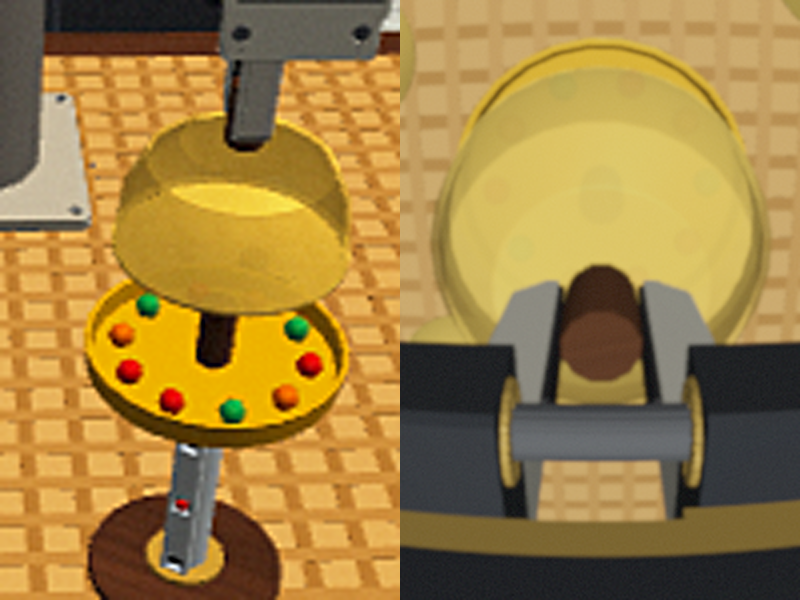

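```bash
python3 - <<'E'
from h import *
a=np.linspace(0,2*np.pi,361)
def ext(r,z,c):
    P=np.array([proj('s8.png',(c[0]+r*np.cos(t),c[1]+r*np.sin(t),z)) for t in a]);P=(P-[330,100])*4
    return P.min(0).round(),P.max(0).round()
c=(.5105,.1355)
for zt in(.190,.194,.198): print('tray outer rim',zt,*ext(.078,zt,c))
print('tray bottom',*ext(.078,.176,c))
for z in(.26,.2635,.267): print('dome',z,*ext(.066,z,c))
for z in(.222,): print('knobtop',(np.array(proj('s8.png',(*c,z)))-[330,100])*4)
def cw(p):
    u=projw('w8.png',p);return ((u[0]-217)*2+400,(u[1]-90)*2)
print('knob top w',cw((*c,.2635+.102)),'tip',cw((.5098,.1349,.3115+.028)))
print('dome rim w',cw((c[0]-.066,c[1],.2635)),cw((c[0]+.066,c[1],.2635)),cw((c[0],c[1]+.066,.2635)))
print('tray rim w',cw((c[0]-.078,c[1],.194)),cw((c[0]+.078,c[1],.194)),cw((c[0],c[1]+.078,.194)))
E
```

```text
tray outer rim 0.19 [ 82. 271.] [348. 437.]
tray outer rim 0.194 [ 82. 266.] [349. 432.]
tray outer rim 0.198 [ 83. 261.] [350. 426.]
tray bottom [ 81. 289.] [344. 456.]
dome 0.26 [110. 187.] [347. 324.]
dome 0.2635 [111. 182.] [348. 318.]
dome 0.267 [111. 177.] [349. 313.]
knobtop [220.17026418 305.63376218]
knob top w (np.float64(600.0872615415233), np.float64(350.2771747607917)) tip (np.float64(597.7573648432264), np.float64(309.6993371609294))
dome rim w (np.float64(442.90052626358215), np.float64(230.58217152787336)) (np.float64(757.6332464001438), np.float64(227.92457947446496)) (np.float64(598.6419784236037), np.float64(67.09692446787335))
tray rim w (np.float64(452.62688950523216), np.float64(190.59019124134875)) (np.float64(747.901393463824), np.float64(188.0502931769409)) (np.float64(598.7848780567576), np.float64(36.8779309267299))
```

Dome held level, and both views agree with concentric placement to within 2 mm. The red button is still showing at about (182,505). Lowering.

Emit:
send_rows([
  [[0,0,-10],0],
  [[0,0,-18],0],
  [[0,0,-18],0],
  [[0,0,-12],0],
  [[0,0,-8],0],
])

```text
t: 16.37
tool_pos: [0.5089, 0.1352, 0.2433]
orientation: [0.497, -0.499, 0.503, -0.502]
ft_force: [0.3, 0.9, -1.1]
finger_gap: 0.23
```

Emit:
send_rows([
  [[0,0,-2],0],
  [[0,0,-2],0],
  [[0,0,-1],0],
  [[0,0,-1],0],
  [[0,0,0],0],
])

```text
t: 16.78
tool_pos: [0.5101, 0.1357, 0.2405]
orientation: [-0.498, 0.498, -0.502, 0.502]
ft_force: [0.0, -0.6, -1.3]
finger_gap: 0.231
```

Emit:
send_rows([
  [[0,0,-1.5],0],
  [[0,0,-1.5],0],
  [[0,0,-1],0],
  [[0,0,-1],0],
])

```text
t: 17.12
tool_pos: [0.5097, 0.1357, 0.2348]
orientation: [0.498, -0.498, 0.502, -0.502]
ft_force: [0.7, -0.6, -0.6]
finger_gap: 0.233
```

Emit:
send_rows([
  [[0,0,-0.8],0],
  [[0,0,-0.8],0],
])

```text
t: 17.28
tool_pos: [0.5097, 0.1357, 0.2331]
orientation: [0.498, -0.498, 0.502, -0.502]
ft_force: [-1.0, 0.3, -1.1]
finger_gap: 0.225
```

Emit:
send_rows([
  [[0,0,-0.8],0],
  [[0,0,-0.8],0],
  [[0,0,-0.8],0],
])

```text
t: 17.53
tool_pos: [0.5097, 0.1357, 0.2308]
orientation: [-0.498, 0.498, -0.502, 0.502]
ft_force: [-0.9, -0.3, -1.2]
finger_gap: 0.229
```

Emit:
send_rows([
  [[0,0,-0.8],0],
])

```text
t: 17.62
tool_pos: [0.5097, 0.1356, 0.23]
orientation: [0.498, -0.498, 0.502, -0.502]
ft_force: [-1.1, 0.7, -1.4]
finger_gap: 0.234
```

Emit:
send_rows([
  [[0,0,-0.8],0],
  [[0,0,-0.8],0],
])

```text
t: 17.78
tool_pos: [0.5097, 0.1357, 0.2285]
orientation: [-0.498, 0.498, -0.502, 0.502]
ft_force: [-0.1, -0.5, -1.0]
finger_gap: 0.233
```

Emit:
send_rows([
  [[0,0,-0.8],0],
  [[0,0,-0.8],0],
])

```text
t: 17.95
tool_pos: [0.5098, 0.1357, 0.2269]
orientation: [-0.498, 0.498, -0.502, 0.502]
ft_force: [0.2, -0.1, -0.2]
finger_gap: 0.231
```

Emit:
send_rows([
  [[0,0,-0.7],0],
  [[0,0,-0.7],0],
])

```text
t: 18.12
tool_pos: [0.5098, 0.1357, 0.2262]
orientation: [-0.498, 0.498, -0.502, 0.502]
ft_force: [-4.3, -0.3, 8.6]
finger_gap: 0.236
```

Contact at 0.2263 (0.2275 expected for seated). Unloading and releasing.

Emit:
send_rows([
  [[0,0,0.7],0],
  [[0,0,0],0],
])

```text
t: 18.28
tool_pos: [0.5099, 0.1357, 0.2263]
orientation: [-0.498, 0.498, -0.502, 0.502]
ft_force: [0.0, 1.0, 2.3]
finger_gap: 0.229
```

Emit:
send_rows([
  [[0,0,0],0],
  [[0,0,0],0],
  [[0,0,0],0],
  [[0,0,0],0],
  [[0,0,0],0],
], jaw=0.1)

```text
t: 18.7
tool_pos: [0.5097, 0.1356, 0.226]
orientation: [0.498, -0.498, 0.502, -0.502]
ft_force: [0.4, 0.4, 1.3]
finger_gap: 0.524
```

Emit:
send_rows([
  [[0,0,3],0],
  [[0,0,10],0],
  [[0,0,20],0],
  [[0,0,30],0],
  [[0,0,30],0],
])

```text
t: 19.12
tool_pos: [0.5091, 0.1355, 0.3203]
orientation: [0.498, -0.498, 0.502, -0.502]
ft_force: [0.4, -1.0, 0.1]
finger_gap: 0.549
```

Emit:
send_rows([
  [[-10,-35,10],0],
  [[-10,-35,0],0],
  [[-10,-35,0],0],
  [[-10,-35,0],0],
  [[0,0,0],0],
])

```text
t: 19.53
tool_pos: [0.4687, -0.0094, 0.3307]
orientation: [-0.497, 0.497, -0.502, 0.504]
ft_force: [-0.5, 0.2, -0.6]
finger_gap: 0.551
```

```bash
python3 - <<'E'
from h import *
s=snap('scene','s9.png')['pixels'];t=snap('top','t9.png')['pixels']
f=lambda i,x,y,W,H,o:cv2.resize(i[y:y+H,x:x+W],o,interpolation=cv2.INTER_CUBIC)
cv2.imwrite('pics/c9.png',np.hstack([f(s,330,125,90,135,(400,600)),np.vstack([f(t,230,165,100,75,(400,300)),cv2.resize(s,(400,300))])]))
a=np.linspace(0,2*np.pi,361)
def ext(r,z,c=(.5105,.1355)):
    P=np.array([proj('s9.png',(c[0]+r*np.cos(u),c[1]+r*np.sin(u),z)) for u in a]);P=(P-[330,125])*4.444
    return P.min(0).round(),P.max(0).round()
print(ext(.078,.194),'domerim',ext(.066,.18)); print([((np.array(proj('s9.png',(.5105,.1355,z)))-[330,125])*4.444).round() for z in(.282,.247)])
o=observe();print(o['tool_pos'],o['ft_force'],o['t'])
E
```

```text
(array([ 91., 184.]), array([388., 368.])) domerim (array([112., 217.]), array([360., 373.]))
[array([259., 132.]), array([250., 189.])]
[ 0.46972191 -0.00554764  0.33033345] [0.53478672 0.51479027 0.52685815] 19.6333
```

View pics/c9.png

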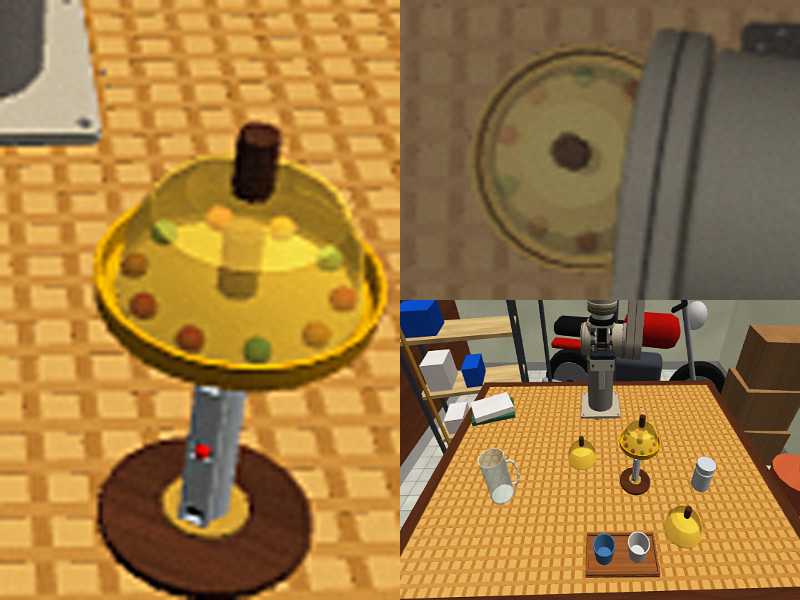

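Dome seated level inside the rim: its knob top is at (261,133) against (259,132) predicted. The button shows fully red at (203,451), the bystanders are undisturbed and the gripper is clear.

```bash
python3 -c "
from plant import hand_in
print(hand_in())"
```

```text
the job is handed in; nothing more can be done
None
```

The tray is up at its next hole and the correct domed cover is on it. I handed the job in at about 19.6 s of the 62 s allowed.

- **Raising the tray:** I drew it up about 24 mm at roughly 10 mm/s. The pull fell from about 10 N to 6.5 N when the button came level with the hole, then rose to 12.4 N at the stop. I eased off and let go there. The last picture shows the red button in the hole.
- **Placing the cover:** I took the dome farthest to the robot's right, set it down on the tray until it touched lightly (about 9 N), then let go and backed off. It touched down about 1 mm below the expected seated height. The picture shows it level inside the rim, with its knob top within about 2 pixels of where it should be.
- **Bystanders:** The caddy, the pitcher and both cups look unmoved in the last picture.

**What disagreed:**
- **Finger position:** The real fingertips sit about 28 mm above the reported tool point. My first grasp of the dome closed on nothing because of this. I measured the offset by touching the dome's knob with the shut fingers, at up to 11.8 N, and the dome did not appear to move.
- **Tray grip:** For the same reason, the tray's knob was held only near its top. The grip held through the whole lift.

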